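# Set the bottle hold-down of a block warmer

## Robot

A 7-joint arm with a two-finger parallel gripper is mounted at the origin on a cart in front of the work surface, level with it; the furniture and walls round the work are solid. World frame = base frame: x ahead of the robot, y to its left, z up, the work surface at z = 0. Lengths are in m, angles in rad, forces in N, time in s.
With the tool pointing down it reaches from about 0.425 to 0.95 m from the base axis. Payload 4.7 kg.
Tool frame: the origin (TCP) lies on the front face of the gripper's body, between the roots of the fingers; the fingertips stand 70 mm ahead of it and the grasp point (between the pads) lies 51 mm ahead of it (manip.hold_point_z is the distance from the TCP to the grasp point, in m); z points along the fingers, y is the line along which they close (so a half turn about z gives the same grasp; the last joint's range is limited). The gripper opens to 87 mm and grips with 3 to 60 N. Pads are 19 mm wide; open, the fingers measure 117 mm over their backs; the gripper's body (75 mm by 190 mm) begins 51 mm behind the grasp point.
Start: joints at [-1.268, 0.469, -0.049, 1.532, 0.024, 1.141, -0.082], TCP at [0.22, 0.638, 0.292] pointing down, gripper open.
Joint ranges: [-2.59, 2.59], [-0.33, 1.99], [-1.39, 1.29], [0.1, 2.45], [-1.04, 4.18], [0.21, 1.99], [-2.66, 2.66]. Speed limits (rad/s): [2.57, 2.57, 3.14, 3.14, 3.14, 3.14, 3.14].

## Interface

Orientations are given as a unit quaternion [w, x, y, z].
In Python, from rig import manip gives the robot as it stands.
- The arm moves only by the shell command python3 -m crank 'ROWS' [FORCE]. ROWS is JSON, one flat list of numbers, 7 for each row, row after row: the shift along the tool's x, y, z each as a share of 4 cm, from -1 to 1, then the turn, a rotation vector about the tool's x, y, z each as a share of 5 degrees, from -1 to 1, then the opening, from 0 (shut) to 1 (fully open). In form: [x, y, z, rx, ry, rz, jaw, x, y, z, rx, ry, rz, jaw, ...]. A call has 1 to 20 rows; each row shifts and turns the commanded pose from where the row before left it, along the tool's axes as they then stand; what a row does not reach is not made up. A row lasts 1/12 s, in which the tool goes at most 41.7 mm and 7.16 degrees, less where a joint would pass 70% of its speed; a pose out of reach is approached as far as the arm can. A call with a number of a shift or a turn outside -1 to 1 is refused whole. A call with a gripper value outside its range is refused whole. The fingers move at their own pace and stop on an object; FORCE is the grip in N (left out, the last holds). Time passes only in rows, so rows that do not move let the fingers close. It gives the time, the measured TCP pose, the force, the opening and the grip force at its end, in the units of the state.
- manip.state(): the state, without advancing time (a new reading comes with each control period).
- manip.get_image(name): name is "scene" or "top"; returns (picture, depth): 384x512x3 uint8, blue, green, red; 384x512 float32, m along the optical axis (not along the pixel's ray), 0 where there is no reading.
- manip.camera_info(name): a dict with "fx", "fy", "cx", "cy" (pixels), "R" (3x3) and "t" (3): a world point X has camera coordinates R X + t. Camera axes: x right, y down, z forward; pixel columns grow to the right and rows downward; lengths in m; the calibration is good to about 2 mm. A picture is of the moment at which its call begins. camera_info takes no time and is no camera call.
- manip.job_done(): hands the job in; it is judged then, once.
The state is a dict: "time": time; "qpos": joint angles; "qd": joint speeds; "joint_torque": joint torques, N m; "ee_pos": TCP position; "tool_rot": TCP orientation; "force": force on the tool from outside, world axes, zero at the start; "torque": the same for the moment, N m; "grip_width": finger opening in m; "finger_force": force on a finger pad.
Only numpy, scipy, OpenCV 4.12 (cv2) and the standard library are available. Lean on these libraries where they do the work, as an engineer would, in place of code of your own. Each camera call takes 0.05 s, during which the arm holds its last target. There are 200 camera calls.

## Task

Get the squat blue-capped bottle that stands on the open bench left of the block warmer (not those by the orange tube rack) ready in the warmer: stand it fully down in the warmer's round well and let go of it, swing the hold-down arm over it against its stop, and turn the red thumbscrew clockwise until its pad seats on the bottle's cap. Then back the screw off a quarter turn, so that the cap has room to rise when it warms, and finish while still holding the screw at that setting in the gripper, because a colleague will now tighten the lock ring under it. Leave the other loose things on the bench where they stand.

Things in the scene. Friction and masses are not known exactly. Their poses are not given: they have to be found in the camera images.
- reagent_bottle: short squat clear bottle with a blue screw cap, loose and upright on the open bench left of the warmer (two like it by the orange tube rack are not meant), 40 to 80 g. Body 38 mm across and upright-sided to about 30 mm, then a shoulder; cap 29 mm across from 36 mm to the top at 52 mm. Origin: centre of its underside.
- warmer: white block warmer fixed to the bench, 204 x 118 mm, low white housing 20 mm high carrying a square aluminium block (72 x 72 mm, 12 mm high, top at 32 mm) with the well in it. Origin: underside, on the axis of the well; x points from the well to the post of the hold-down arm, z up. The housing reaches from 66 mm before the well to 138 mm behind it.
- well (a point): centre of the well's floor, 20 mm above the bench. The well is round, 43 mm across and 12 mm deep, with a 2 mm bevel at its mouth.
- pivot (a point): point on the upright axis of the post, 100 mm behind the well (warmer's +x), at the height of the arm's top face (106 mm). The hub there is 37 mm across and reaches 113 mm.
- swing_arm (a joint): angle of the hold-down arm about the post, rad. 0: against its stop, screw over the well (the arm lies from the post along the warmer's -x). Grows as the arm swings open, anticlockwise seen from above, to 2.4; stays where it is left (friction about 0.1 N m). A steel lug 5 mm thick, up to 102 mm high, is the stop: 11 to 25 mm from the pivot, on the bar's side towards the warmer's +y.
- thumbscrew (a joint): angle of the thumbscrew, rad: 0 fully raised, grows clockwise seen from above. With the bottle in the well its pad seats on the cap at 2.80, where the screw comes to a firm stop. It sinks 2.4 mm per rad. Friction about 0.06 N m; it stays where it is left. At 0 the long side of its head lies along the arm; at angle q it is turned q clockwise from there.
- screw_grip (a point): centre of the thumbscrew's flat red head, on the screw axis: 36 mm long, 10 mm thick, 26 mm high; x along the length, y across the thickness. At the seat it is 137 mm above the bench (144 mm at most). Below the head the stem is 10 mm thick; the brass lock ring under it (30 mm across) ends 113 mm above the bench. A white mark lies on the top of one end.
- spindle: steel spindle with its rubber pad (24 mm across), moving up and down in the arm's boss and carrying the thumbscrew; its origin lies on the screw axis.
- dropper: slim white dropper bottle, 32 mm across, 76 mm high, loose bystander; origin at the centre of its underside
- small_vial: small vial with a red cap, 23 mm across, 46 mm high, loose bystander; origin at the centre of its underside
- flask: conical flask with pale blue solution, 64 mm across, 105 mm high, loose bystander; origin at the centre of its underside
- lab_timer: white timer on its foot, 66 mm wide, 62 mm high, loose bystander; origin at the centre of its underside
- boss_top (a point): centre of the round boss (33 mm across) at the arm's end, 100 mm from the pivot, at the height of the bar's top face (106 mm above the bench). The arm is a grey bar 22 mm wide, from 90 to 106 mm above the bench; push it round on its side with shut fingers, for instance 50 mm from the pivot.
Things that resemble listed ones, but are neither listed nor needed, are in the scene too. Leave any brown or turquoise look-alike of the reagent_bottle alone.

How it is judged:
By the outcome, as a careful person would: the job done as asked, in the order asked, and still so for the second after the job is handed in, while the arm keeps its last pose, push and grip.
It also fails if it takes over 64 s, if anything falls off the work surface, if the arm or the gripper's body presses on something with over 40 N, if the wrist force passes 120 N, or if a joint passes its speed limit or range.

## Working session

There is one attempt and no reset: what is moved stays moved. The work goes in short steps, Python scripts to look and compute and a shell command to move; the robot and the scene stay as the last step left them, time stands still between calls to the robot, and variables do not carry over. Pictures are saved under pics/ and viewed, at most 10 in all, crops included, and the job is handed in when it is done.

```bash
mkdir -p pics; ls
python3 - <<'E'
from rig import manip
import cv2,numpy as np
for n in("scene","top"):
    im,d=manip.get_image(n); cv2.imwrite(f"pics/{n}0.png",im); np.save(f"pics/{n}0.npy",d)
    c=manip.camera_info(n); R=np.array(c["R"]);print(n,c["fx"],c["cx"],c["cy"],(-R.T@np.array(c["t"])).round(3),R.round(2).tolist())
s=manip.state();print(s["time"],s["ee_pos"],s["tool_rot"],s["force"],s["grip_width"])
E
```

```text
pics
scene 417.0045133165834 263.46896073545395 184.85648204579698 [ 0.181 -0.536  0.552] [[0.87, -0.49, -0.02], [-0.26, -0.42, -0.87], [0.42, 0.76, -0.5]]
top 446.38078765190625 255.00763911685542 197.19286611184054 [0.374 0.129 1.173] [[0.16, -0.99, 0.0], [-0.97, -0.16, -0.2], [0.2, 0.03, -0.98]]
0.1 [0.21972576 0.63779587 0.29130158] [-1.07955583e-04  1.65129618e-01  9.86271474e-01 -8.81447240e-04] [ 0.40167881 -0.38031411 -0.88474176] 0.0870177603251869
```

View pics/scene0.png

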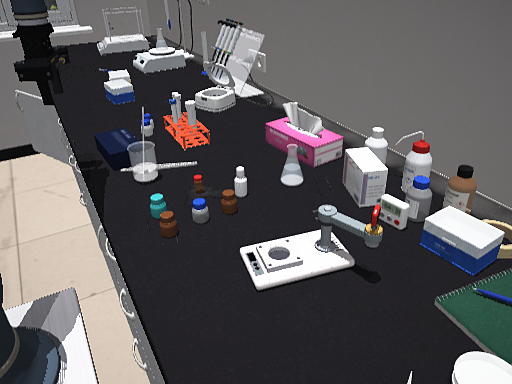

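View pics/top0.png

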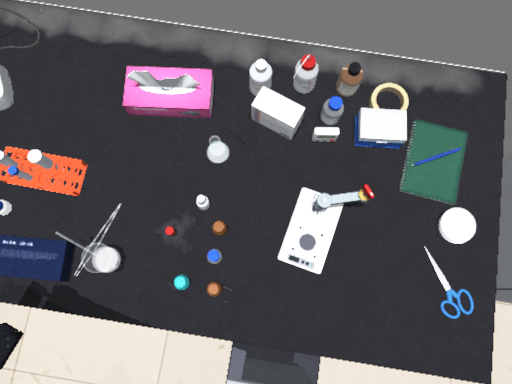

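The scene has three small blue-capped bottles. One stands on the open bench left of the warmer, at top (214,256) and scene (199,208). The other two are by the orange rack, at top (2,207) and (15,172), so I rule them out. The large blue-capped bottle at top (333,105) is too tall. The brown (219,228), (213,289) and turquoise (181,282) ones are look-alikes. The warmer is at top (312,230), with its arm swung open and the red head at (367,192).

```bash
cat > h.py <<'E'
from rig import manip
import cv2,numpy as np
def ray(n,u,v,z):
    c=manip.camera_info(n);R=np.array(c["R"]);t=np.array(c["t"]);C=-R.T@t
    d=R.T@np.array([(u-c["cx"])/c["fx"],(v-c["cy"])/c["fy"],1.]);return (C+d*(z-C[2])/d[2])
def proj(n,X):
    c=manip.camera_info(n);p=np.array(c["R"])@X+np.array(c["t"]);return [c["fx"]*p[0]/p[2]+c["cx"],c["fy"]*p[1]/p[2]+c["cy"]]
def blob(im,lo,hi,box):
    x0,y0,x1,y1=box;m=cv2.inRange(cv2.cvtColor(im[y0:y1,x0:x1],cv2.COLOR_BGR2HSV),lo,hi)
    n,l,s,c=cv2.connectedComponentsWithStats(m);k=1+np.argmax(s[1:,4]);pts=np.argwhere(l==k)[:,::-1]+[x0,y0]
    return c[k]+[x0,y0],s[k,4],cv2.minAreaRect(pts.astype(np.float32))
E
python3 - <<'E'
from h import *
top=cv2.imread("pics/top0.png");sc=cv2.imread("pics/scene0.png")
cv2.imwrite("pics/crop1.png",cv2.resize(top[165:303,200:390],None,fx=4,fy=4,interpolation=cv2.INTER_CUBIC))
cv2.imwrite("pics/crop2.png",cv2.resize(sc[165:295,140:410],None,fx=2.9,fy=2.9,interpolation=cv2.INTER_CUBIC))
B=((105,120,60),(130,255,255))
for n,im,box in(("top",top,(200,240,230,272)),("scene",sc,(185,190,215,225))):
    c,a,r=blob(im,*B,box);print("cap",n,c,a,ray(n,*c,.050 if n=="top" else .046),r)
for n,im,box in(("top",top,(350,175,385,210)),("scene",sc,(360,195,392,245))):
    m=blob(im,(0,150,80),(8,255,255),box);print("red",n,m,ray(n,*m[0],.144))
# white housing outline
g=cv2.inRange(top[180:280,270:350],(140,140,140),(255,255,255));g=cv2.morphologyEx(g,cv2.MORPH_CLOSE,np.ones((9,9)))
cn=max(cv2.findContours(g,0,2)[0],key=cv2.contourArea);r=cv2.minAreaRect(cn);b=cv2.boxPoints(r)+[270,180];print("housing",b.tolist())
for p in b:print(ray("top",*p,.018))
E
```

```text
cap top [213.09756098 255.14634146] 123 [0.4409038  0.24239633 0.05      ] ((213.25001525878906, 255.25001525878906), (12.020814895629883, 11.31370735168457), 45.0)
cap scene [198.88235294 203.26470588] 136 [0.44154233 0.23901088 0.046     ] ((199.0, 203.5), (11.0, 12.0), 90.0)
red top (array([367.62162162, 190.2972973 ]), np.int32(74), ((367.7000427246094, 190.90000915527344), (15.652474403381348, 6.7082037925720215), 63.43495178222656)) [ 0.64357485 -0.10023062  0.144     ]
red scene (array([374.94117647, 214.73529412]), np.int32(102), ((374.6488952636719, 214.68817138671875), (5.921300888061523, 20.83698081970215), 12.994616508483887)) [ 0.63956403 -0.10526142  0.144     ]
housing [[275.3649673461914, 258.49634552001953], [305.0, 176.99999809265137], [351.56934356689453, 193.9343032836914], [321.93431091308594, 275.43064880371094]]
[0.45991974 0.08623498 0.018     ]
[0.68594501 0.04064395 0.018     ]
[ 0.65992916 -0.08742946  0.018     ]
[ 0.43648959 -0.03747764  0.018     ]
```

View pics/crop1.png

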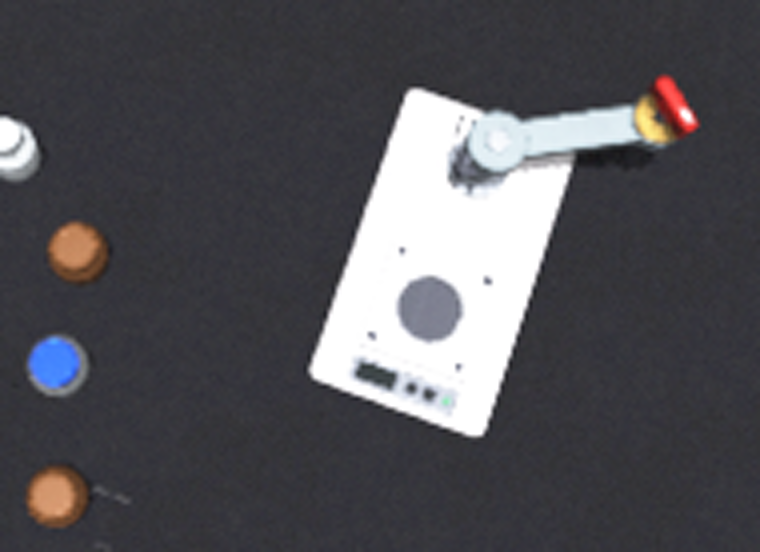

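View pics/crop2.png

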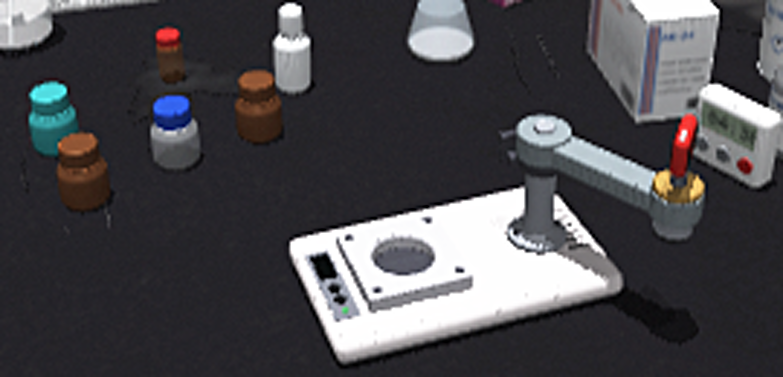

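The crops confirm it. The target is the clear squat bottle with the blue cap at crop1 (56,365), standing between two brown ones. The well is at crop1 (430,308), the hub at (497,141), and the arm is open to the right with the head already partly turned. Next I compute the geometry.

Run:
```python
from h import *
top=cv2.imread("pics/top0.png");sc=cv2.imread("pics/scene0.png")
def dark(im,box,th):
    x0,y0,x1,y1=box;s=cv2.resize(im[y0:y1,x0:x1],None,fx=4,fy=4,interpolation=cv2.INTER_CUBIC)
    m=(cv2.cvtColor(s,cv2.COLOR_BGR2GRAY)<th).astype(np.uint8)
    n,l,st,c=cv2.connectedComponentsWithStats(m);k=l[l.shape[0]//2,l.shape[1]//2]
    cn=max(cv2.findContours((l==k).astype(np.uint8),0,1)[0],key=cv2.contourArea);e=cv2.fitEllipse(cn)
    return ((e[0][0]+.5)/4-.5+x0,(e[0][1]+.5)/4-.5+y0),np.array(e[1])/4
w=dark(top,(294,228,322,256),150);W=ray("top",*w[0],.030);print("well top",w,W)
w2=dark(sc,(264,240,296,266),140);print("well scene",w2,ray("scene",*w2[0],.030))
hub=ray("top",200+497/4-.4,165+141/4-.4,.113);print("hub",hub)
e=[ray("top",200+a/4,165+b/4,.018) for a,b in((405,100),(317,355),(572,175),(490,418))]
for a,b in((0,1),(2,3)):
    v=e[a]-e[b];print("edge yaw",np.degrees(np.arctan2(v[1],v[0])))
v=hub-W;print("well-hub yaw",np.degrees(np.arctan2(v[1],v[0])),np.hypot(*v[:2]))
a=ray("top",200+640/4,165+117/4,.106)-hub;print("arm yaw rough",np.degrees(np.arctan2(a[1],a[0])))
for n,u,v in(("dropper",203,201),("vial",170,231),("brown",219,228),("flask",218,150),("box",277,112),("timer",326,134)):print(n,ray("top",u,v,.07))
```

```text
well top ((306.9858407974243, 241.70155906677246), array([14.68121529, 15.10210705])) [0.51421353 0.01311393 0.03      ]
well scene ((278.57739448547363, 253.08922290802002), array([12.25955677, 21.15600395])) [0.51507016 0.01128286 0.03      ]
hub [ 0.61109539 -0.00497794  0.113     ]
edge yaw -10.51276333591992
edge yaw -11.243309793747136
well-hub yaw -10.577669111039617 0.09855663997622992
arm yaw rough -71.09795948896131
dropper [0.56904494 0.28961494 0.07      ]
vial [0.48129397 0.356567   0.07      ]
brown [0.50811777 0.23785879 0.07      ]
flask [0.7070322  0.27594513 0.07      ]
box [0.83446864 0.14137522 0.07      ]
timer [0.79483883 0.00651915 0.07      ]
```

```bash
cat >> h.py <<'E'
from scipy.spatial.transform import Rotation as Ro
def go(x,y,z,yaw):
    "remaining total shares to TCP x,y,z with tool-x yaw (deg), tool down; turn applies first"
    s=manip.state();q=s["tool_rot"];A=Ro.from_quat([q[1],q[2],q[3],q[0]])
    T=Ro.from_euler("z",yaw,degrees=True)*Ro.from_euler("x",180,degrees=True)
    d=np.array([x,y,z])-s["ee_pos"]
    print("t",round(s["time"],2),"pos",np.round(s["ee_pos"],4),"F",np.round(s["force"],1),"w",round(s["grip_width"],4),"ff",s["finger_force"],"q7",round(s["qpos"][6],2))
    print("shift/4cm",(T.inv().apply(d)/.04).round(3),"turn/5deg",(np.degrees((A.inv()*T).as_rotvec())/5).round(2))
E
python3 -m crank '[0,0,0,0,0,-0.83,0.8,0,0,0,0,0,-0.83,0.8,-0.3,-0.36,0,0,0,0,0.8,-0.45,-0.54,0.1,0,0,0,0.8,-0.45,-0.54,0.2,0,0,0,0.8,-0.45,-0.54,0.2,0,0,0,0.8,-0.45,-0.54,0.2,0,0,0,0.8,-0.45,-0.54,0.2,0,0,0,0.8,-0.45,-0.54,0.2,0,0,0,0.8,-0.45,-0.54,0.2,0,0,0,0.8,-0.45,-0.54,0.2,0,0,0,0.8,-0.45,-0.54,0.2,0,0,0,0.8,-0.45,-0.54,0.2,0,0,0,0.8,-0.45,-0.54,0.2,0,0,0,0.8,-0.45,-0.54,0.2,0,0,0,0.8,-0.45,-0.54,0.2,0,0,0,0.8,-0.45,-0.54,0.2,0,0,0,0.8,-0.3,-0.4,0.3,0,0,0,0.8]' 20
python3 - <<'E'
from h import *
go(.441,.2405,.160,169.3);go(.441,.2405,.087,169.3)
E
```

```text
time: 1.6
ee_pos: [0.4306, 0.2576, 0.1723]
tool_rot: [0.001, 0.095, 0.996, 0.0]
force: [0.5, -0.3, 0.1]
grip_width: 0.0696
finger_force: 0.0
t 1.6 pos [0.4306 0.2576 0.1723] F [ 0.5 -0.3  0.1] w 0.0696 ff 0.0 q7 0.77
shift/4cm [-0.334 -0.371  0.307] turn/5deg [ 0.    0.02 -0.03]
t 1.6 pos [0.4306 0.2576 0.1723] F [ 0.5 -0.3  0.1] w 0.0696 ff 0.0 q7 0.77
shift/4cm [-0.334 -0.371  2.132] turn/5deg [ 0.    0.02 -0.03]
```

```bash
python3 -m crank '[0,0,0,0,0,0,0.8,0,0,0,0,0,0,0.8]' >/dev/null
python3 - <<'E'
from h import *
go(.441,.2405,.087,169.3)
im,d=manip.get_image("scene");cv2.imwrite("pics/scene1.png",cv2.resize(im[140:300,120:300],None,fx=3.3,fy=3.3,interpolation=cv2.INTER_CUBIC))
E
```

```text
t 1.77 pos [0.4292 0.2586 0.1715] F [0.2 0.4 0.5] w 0.0697 ff 0.0 q7 0.77
shift/4cm [-0.374 -0.389  2.113] turn/5deg [-0.02 -0.02 -0.04]
```

View pics/scene1.png

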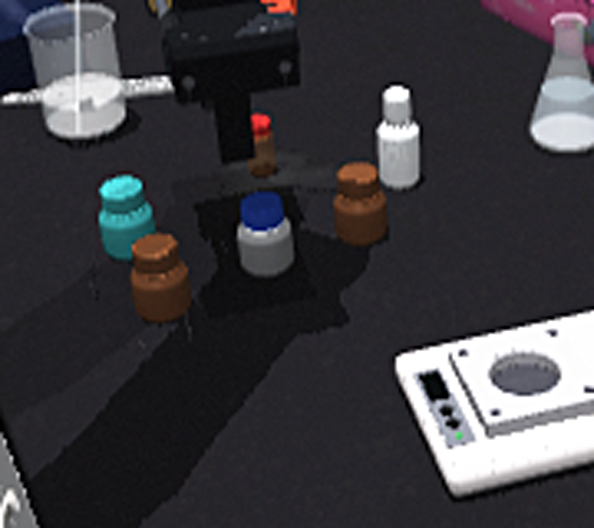

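The gripper is above and just behind the blue-capped bottle at crop (264,230). I centre it, go down, and grip.

```bash
python3 -m crank '[-0.18,-0.19,0,0,0,0,0.8,-0.19,-0.2,0.1,0,0,0,0.8,0,0,0.4,0,0,0,0.8,0,0,0.4,0,0,0,0.8,0,0,0.4,0,0,0,0.8,0,0,0.4,0,0,0,0.8,0,0,0.3,0,0,0,0.8,0,0,0.1,0,0,0,0.8,0,0,0,0,0,0,0.8,0,0,0,0,0,0,0.2,0,0,0,0,0,0,0.2,0,0,0,0,0,0,0.2,0,0,0,0,0,0,0.2,0,0,0,0,0,0,0.2,0,0,0,0,0,0,0.2,0,0,0,0,0,0,0.2]' 15
python3 - <<'E'
from h import *
go(.441,.2405,.087,169.3)
E
```

```text
time: 3.15
ee_pos: [0.4409, 0.2419, 0.0885]
tool_rot: [0.0, 0.093, 0.996, 0.0]
force: [-0.3, 0.4, 2.7]
grip_width: 0.0365
finger_force: 15.0
t 3.15 pos [0.4409 0.2419 0.0885] F [-0.3  0.4  2.7] w 0.0365 ff 15.009053036919795 q7 0.82
shift/4cm [-0.008 -0.035  0.038] turn/5deg [ 0.  0. -0.]
```

```bash
python3 -m crank '[0,0,-0.2,0,0,0,0.2,0,0,-0.4,0,0,0,0.2,0,0,-0.5,0,0,0,0.2,0,0,-0.6,0,0,0,0.2,0,0,-0.2,0,0,0,0.2,0,0,0,0,0,0,0.2]' >/dev/null
python3 - <<'E'
from h import *
go(.515,.012,.155,169.3)
E
```

```text
t 3.65 pos [0.442  0.2425 0.1665] F [ 0.6  0.  -1. ] w 0.0364 ff 14.975538857106585 q7 0.82
shift/4cm [-2.864 -5.324  0.287] turn/5deg [ 0.04  0.04 -0.  ]
```

```bash
python3 -m crank '[-0.1,-0.2,0,0,0,0,0.2,-0.2,-0.35,0,0,0,0,0.2,-0.25,-0.5,0,0,0,0,0.2,-0.25,-0.5,0,0,0,0,0.2,-0.3,-0.5,0,0,0,0,0.2,-0.3,-0.5,0,0,0,0,0.2,-0.3,-0.5,0,0,0,0,0.2,-0.3,-0.5,0,0,0,0,0.2,-0.25,-0.5,0,0,0,0,0.2,-0.25,-0.5,0.1,0,0,0,0.2,-0.2,-0.45,0.1,0,0,0,0.2,-0.16,-0.32,0.1,0,0,0,0.2,0,0,0,0,0,0,0.2,0,0,0,0,0,0,0.2]' >/dev/null
python3 - <<'E'
from h import *
go(.515,.012,.125,169.3)
for n,b in(("top",(270,200,350,290)),("scene",(220,150,350,290))):
    im,d=manip.get_image(n);cv2.imwrite(f"pics/{n}2.png",cv2.resize(im[b[1]:b[3],b[0]:b[2]],None,fx=4,fy=4,interpolation=cv2.INTER_CUBIC))
    try:print(n,blob(im,(105,120,40),(130,255,255),b))
    except Exception as e:print(e)
E
```

```text
t 4.82 pos [0.5127 0.0104 0.1508] F [-0.7  1.4 -0.1] w 0.0366 ff 14.975723188254051 q7 1.34
shift/4cm [-0.049  0.051  0.644] turn/5deg [-0.01 -0.04 -0.03]
attempt to get argmax of an empty sequence
scene (array([271.73529412, 221.44117647]), np.int32(34), ((271.5, 222.0), (10.0, 3.0), 90.0))
```

View pics/scene2.png

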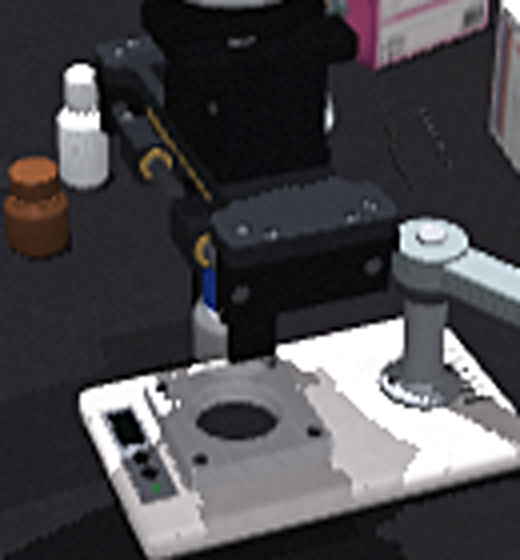

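The bottle hangs over the well; its left edge is at crop (197,340) and the well is at (237,420). Using the offset seen at the grasp, the well comes out at about (0.5144, 0.0128). I go down in small steps and watch the force.

```bash
python3 -m crank '[-0.03,0.07,0.1,0,0,0,0.2,0,0,0.2,0,0,0,0.2,0,0,0.2,0,0,0,0.2,0,0,0.1,0,0,0,0.2,0,0,0,0,0,0,0.2]' >/dev/null
python3 - <<'E'
from h import *
go(.5144,.0128,.1085,169.3)
s=manip.state();X=np.array(s["ee_pos"]);c=manip.camera_info("scene")
im,d=manip.get_image("scene");x=im[195:245,255:290]
cv2.imwrite("pics/s3.png",cv2.resize(im[190:280,230:330],None,fx=6,fy=6,interpolation=cv2.INTER_CUBIC))
b=X-[0,0,.0885];print("underside",b,proj("scene",b),"well rim",proj("scene",np.array([.5144,.0128,.032])))
r=np.array(c["R"])[0]; print("left edge at h=.02",proj("scene",b+[0,0,.02]-.019*r),proj("scene",b+[0,0,.044]-.0145*r))
E
```

```text
t 5.33 pos [0.5144 0.0143 0.1267] F [-1.4  0.  -0.4] w 0.0364 ff 14.975537375430577 q7 1.34
shift/4cm [-0.007 -0.037  0.456] turn/5deg [-0.01 -0.03  0.01]
underside [0.51441736 0.01430414 0.03824952] [np.float64(277.48245211326997), np.float64(249.02609391432145)] well rim [np.float64(277.8798994178129), np.float64(251.97219841351676)]
left edge at h=.02 [np.float64(267.6039790055962), np.float64(240.82041534146236)] [np.float64(269.80234153925664), np.float64(230.7012746132294)]
```

View pics/s3.png

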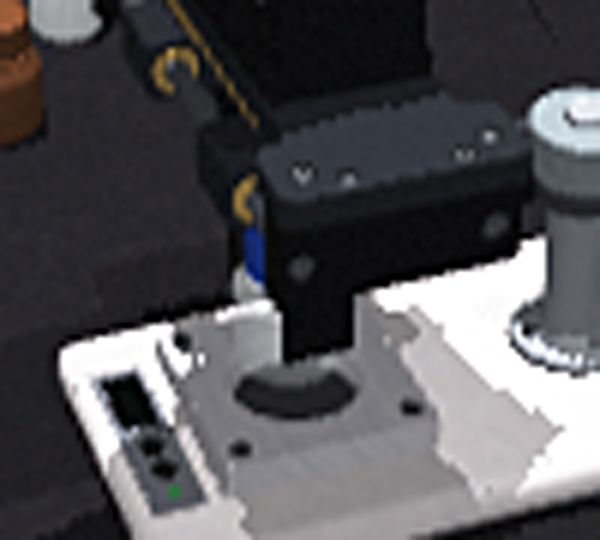

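The bottle sits just over the well. Its left edge is at crop (232,285) and the well's centre is at about (295,390), both shifted from prediction by the same bias of about 1 px, so they are aligned. I lower it.

```bash
python3 -m crank '[0,-0.03,0.06,0,0,0,0.2,0,0,0.06,0,0,0,0.2,0,0,0.06,0,0,0,0.2,0,0,0,0,0,0,0.2]'; python3 -m crank '[0,0,0.06,0,0,0,0.2,0,0,0.06,0,0,0,0.2,0,0,0.06,0,0,0,0.2,0,0,0,0,0,0,0.2]'
python3 - <<'E'
from h import *
go(.5144,.0128,.1085,169.3)
E
```

```text
time: 5.72
ee_pos: [0.515, 0.0128, 0.1207]
tool_rot: [-0.0, 0.093, 0.996, -0.0]
force: [0.8, -0.6, -0.7]
grip_width: 0.0362
finger_force: 15.0
time: 6.05
ee_pos: [0.5148, 0.0129, 0.1133]
tool_rot: [-0.0, 0.093, 0.996, -0.0]
force: [-0.4, 0.5, -0.3]
grip_width: 0.0365
finger_force: 15.0
t 6.05 pos [0.5148 0.0129 0.1133] F [-0.4  0.5 -0.3] w 0.0365 ff 14.975565852946602 q7 1.35
shift/4cm [ 0.011 -0.003  0.12 ] turn/5deg [-0.   -0.01 -0.  ]
```

```bash
python3 -m crank '[0,0,0.05,0,0,0,0.2,0,0,0.05,0,0,0,0.2,0,0,0.03,0,0,0,0.2,0,0,0,0,0,0,0.2]'
python3 - <<'E'
from h import *
go(.5144,.0128,.1085,169.3)
E
```

```text
time: 6.38
ee_pos: [0.5152, 0.0129, 0.1086]
tool_rot: [-0.0, 0.093, 0.996, 0.0]
force: [0.3, -0.1, -1.1]
grip_width: 0.0361
finger_force: 15.0
t 6.38 pos [0.5152 0.0129 0.1086] F [ 0.3 -0.1 -1.1] w 0.0361 ff 14.975613659480587 q7 1.35
shift/4cm [ 0.019 -0.005  0.003] turn/5deg [ 0. -0. -0.]
```

```bash
python3 -m crank '[0,0,0.03,0,0,0,0.2,0,0,0.03,0,0,0,0.2,0,0,0,0,0,0,0.2]'
```

```text
time: 6.63
ee_pos: [0.5155, 0.0128, 0.108]
tool_rot: [0.0, 0.094, 0.996, 0.0]
force: [-4.2, -0.4, 16.4]
grip_width: 0.0365
finger_force: 15.2
```

It's on the floor of the well (16 N, floor height matches). I let go, retreat straight up, and check.

```bash
python3 -m crank '[0,0,-0.03,0,0,0,0.8,0,0,0,0,0,0,0.8,0,0,0,0,0,0,0.8,0,0,0,0,0,0,0.8,0,0,0,0,0,0,0.8,0,0,-0.2,0,0,0,0.8,0,0,-0.4,0,0,0,0.8,0,0,-0.6,0,0,0,0.8,0,0,-0.6,0,0,0,0.8,0,0,-0.6,0,0,0,0,0,0,-0.2,0,0,0,0]'
python3 - <<'E'
from h import *
go(.671,-.039,.2,198.5)
im,d=manip.get_image("scene")
print(blob(im,(105,120,40),(130,255,255),(255,200,305,270)),"expected cap top centre",proj("scene",np.array([.5145,.0128,.072])),proj("scene",np.array([.5145,.0128,.066])))
cv2.imwrite("pics/s4.png",cv2.resize(im[170:290,230:400],None,fx=4,fy=4,interpolation=cv2.INTER_CUBIC))
E
```

```text
time: 7.55
ee_pos: [0.5168, 0.0129, 0.2151]
tool_rot: [0.003, 0.093, 0.996, 0.001]
force: [0.6, -0.6, 0.1]
grip_width: 0.0629
finger_force: 0.0
t 7.55 pos [0.5168 0.0129 0.2151] F [ 0.6 -0.6  0.1] w 0.0629 ff 0.0 q7 1.32
shift/4cm [-3.245 -2.453  0.377] turn/5deg [ 0.    0.07 -5.84]
(array([278.61881188, 238.19306931]), np.int32(202), ((278.5, 238.0), (14.0, 15.0), 90.0)) expected cap top centre [np.float64(277.89649691524346), np.float64(235.45343010297006)] [np.float64(277.9006511227396), np.float64(237.98117211474298)]
```

View pics/s4.png

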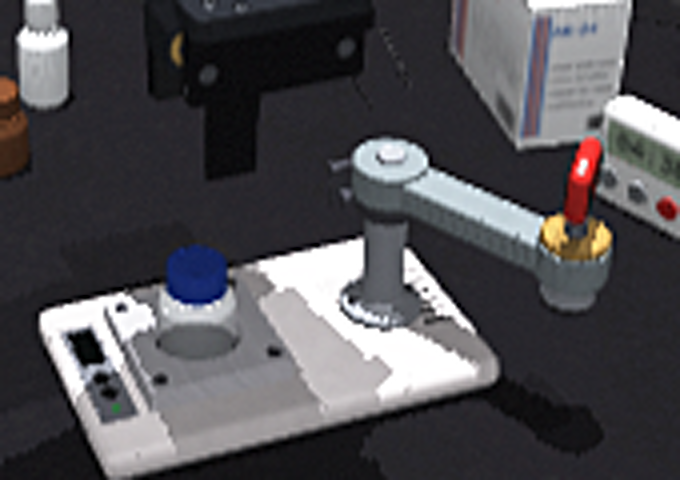

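The bottle stands upright and fully down, with its cap at crop (197,275), as predicted. Next I bring the shut fingers to the open side of the bar.

```bash
python3 -m crank '[0,0,0,0,0,-0.98,0,0,0,0,0,0,-0.98,0,0,0,0,0,0,-0.97,0,0,0,0,0,0,-0.97,0,0,0,0,0,0,-0.97,0,0,0,0,0,0,-0.97,0,-0.2,-0.15,0,0,0,0,0,-0.4,-0.3,0,0,0,0,0,-0.5,-0.38,0,0,0,0,0,-0.5,-0.38,0,0,0,0,0,-0.5,-0.38,0,0,0,0,0,-0.5,-0.38,0,0,0,0,0,-0.4,-0.3,0,0,0,0,0,-0.25,-0.18,0,0,0,0,0,0,0,0,0,0,0,0,0,0,0,0,0,0,0]'
python3 - <<'E'
from h import *
go(.671,-.039,.164,198.5)
im,d=manip.get_image("top");cv2.imwrite("pics/t5.png",cv2.resize(im[165:265,280:400],None,fx=5,fy=5,interpolation=cv2.INTER_CUBIC))
E
```

```text
time: 8.93
ee_pos: [0.6695, -0.0392, 0.21]
tool_rot: [-0.001, -0.16, 0.987, 0.0]
force: [-0.3, 0.2, 0.3]
grip_width: 0.0005
finger_force: 0.0
t 8.93 pos [ 0.6695 -0.0392  0.21  ] F [-0.3  0.2  0.3] w 0.0005 ff 0.0 q7 1.91
shift/4cm [-0.036 -0.006  1.15 ] turn/5deg [ 0.01 -0.02 -0.02]
```

```bash
python3 -m crank '[0,0,0.4,0,0,0,0,0,0,0.4,0,0,0,0,0,0,0.35,0,0,0,0,0,0,0,0,0,0,0,0.25,0,0,0,0,0,0,0.2,0,0,0,0,0,0,0.05,0,0,0,0,0,0,0,0,0,0,0,0,0]'; python3 -m crank '[0.111,-0.041,0,0,0,1,0,0.111,-0.041,0,0,0,1,0,0.111,-0.041,0,0,0,1,0,0.111,-0.041,0,0,0,1,0,0.111,-0.041,0,0,0,1,0,0.111,-0.041,0,0,0,1,0]'
python3 - <<'E'
from h import *
go(.612,-.0055,.164,168.5)
s=manip.state();print(s["torque"])
E
```

```text
time: 9.65
ee_pos: [0.65, -0.046, 0.1667]
tool_rot: [0.001, -0.16, 0.987, -0.0]
force: [-0.1, 0.1, 1.0]
grip_width: 0.0006
finger_force: 0.0
time: 10.15
ee_pos: [0.6269, -0.0586, 0.1668]
tool_rot: [0.003, 0.103, 0.995, -0.0]
force: [3.7, -1.5, -0.9]
grip_width: 0.0005
finger_force: 1.4
t 10.15 pos [ 0.6269 -0.0586  0.1668] F [ 3.7 -1.5 -0.9] w 0.0005 ff 1.4141928032040596 q7 1.49
shift/4cm [0.63  1.225 0.069] turn/5deg [-0.    0.06 -0.05]
[-0.37950568 -0.61265605  0.07629926]
```

```bash
python3 -m crank '[0.111,-0.045,0,0,0,1,0,0.111,-0.045,0,0,0,1,0,0.111,-0.045,0,0,0,1,0,0.111,-0.045,0,0,0,1,0,0.111,-0.045,0,0,0,1,0,0.111,-0.045,0,0,0,1,0,0.111,-0.045,0,0,0,1,0,0.111,-0.045,0,0,0,1,0,0.111,-0.045,0,0,0,1,0,0.111,-0.045,0,0,0,1,0,0.111,-0.045,0,0,0,1,0,0.111,-0.045,0,0,0,1,0,0.111,-0.045,0,0,0,1,0,0.111,-0.045,0,0,0,1,0,0.111,-0.045,0,0,0,1,0,0.111,-0.045,0,0,0,1,0]'
python3 - <<'E'
from h import *
go(.612,-.0055,.164,88.5)
E
```

```text
time: 11.48
ee_pos: [0.5636, -0.027, 0.1667]
tool_rot: [0.002, 0.718, 0.696, 0.001]
force: [1.9, -3.1, 0.2]
grip_width: 0.0005
finger_force: 1.5
t 11.48 pos [ 0.5636 -0.027   0.1667] F [ 1.9 -3.1  0.2] w 0.0005 ff 1.5093427151441574 q7 0.25
shift/4cm [0.569 1.196 0.067] turn/5deg [ 0.05  0.02 -0.06]
```

```bash
python3 -m crank '[0.1,-0.04,0,0,0,0.9,0,0.08,-0.03,0,0,0,0.7,0,0,0,0,0,0,0,0]';python3 -m crank '[0.05,0,0,0,0,0,0,0.05,0,0,0,0,0,0,0,0,0,0,0,0,0]'
python3 - <<'E'
from h import *
go(.612,-.0055,.164,79.3)
E
```

```text
time: 11.73
ee_pos: [0.5612, -0.0197, 0.1666]
tool_rot: [0.002, 0.764, 0.645, 0.001]
force: [1.0, -3.3, -0.3]
grip_width: 0.0004
finger_force: 2.0
time: 11.98
ee_pos: [0.5614, -0.0192, 0.1666]
tool_rot: [0.003, 0.764, 0.645, -0.001]
force: [0.6, -10.5, 2.2]
grip_width: 0.0006
finger_force: 5.1
t 11.98 pos [ 0.5614 -0.0192  0.1666] F [  0.6 -10.5   2.2] w 0.0006 ff 5.125280348584056 q7 0.12
shift/4cm [0.572 1.181 0.066] turn/5deg [0.05 0.06 0.21]
```

The bar is firm against its stop (10 N, no further motion). I back away and look at the screw head.

```bash
python3 -m crank '[-0.3,0,0,0,0,0,0,-0.5,0,0,0,0,0,0,-0.5,0,-0.3,0,0,0,0,-0.5,0,-0.6,0,0,0,0.2,-0.6,0,-0.6,0,0,0,0.3,-0.5,0,-0.6,0,0,0,0.4,-0.4,0,-0.3,0,0,0,0.5,-0.2,0,0,0,0,0,0.5,0,0,0,0,0,0,0.5]' >/dev/null
python3 - <<'E'
from h import *
go(.5148,.0128,.25,109)
T,d=manip.get_image("top");S,_=manip.get_image("scene")
R1=((0,140,70),(8,255,255))
a=blob(T,*R1,(285,215,330,260));print("top",a,ray("top",*a[0],.145))
b=blob(S,*R1,(255,170,305,235));print("scene",b,ray("scene",*b[0],.143))
bx=cv2.boxPoints(a[2]);print("corners world",[ray("top",*p,.152)[:2].round(4).tolist() for p in bx])
e=max(((bx[0],bx[1]),(bx[1],bx[2])),key=lambda p:np.hypot(*(p[0]-p[1])))
v=ray("top",*e[0],.15)-ray("top",*e[1],.15);print("long yaw",np.degrees(np.arctan2(v[1],v[0]))%180)
A=cv2.resize(T[205:265,280:350],None,fx=5.5,fy=5.5,interpolation=cv2.INTER_CUBIC);B=cv2.resize(S[170:270,245:345],(330,330),interpolation=cv2.INTER_CUBIC)
cv2.imwrite("pics/s6.png",np.hstack([A,B]))
E
```

```text
t 12.73 pos [ 0.537  -0.155   0.2627] F [-0.4 -0.7 -0. ] w 0.0328 ff 0.0 q7 0.29
shift/4cm [4.147 0.841 0.316] turn/5deg [ 0.03  0.   -5.75]
top (array([313.95555556, 236.71111111]), np.int32(45), ((312.5, 237.0), (4.0, 15.0), 90.0)) [0.51413177 0.01047415 0.145     ]
scene (array([279.16774194, 204.72903226]), np.int32(155), ((278.5588073730469, 204.7352752685547), (20.236831665039062, 12.004901885986328), 30.963754653930664)) [0.51533544 0.00954643 0.143     ]
corners world [[0.5138, 0.0321], [0.5193, -0.0019], [0.5102, -0.0031], [0.5047, 0.0308]]
long yaw 99.19845195916068
```

View pics/s6.png

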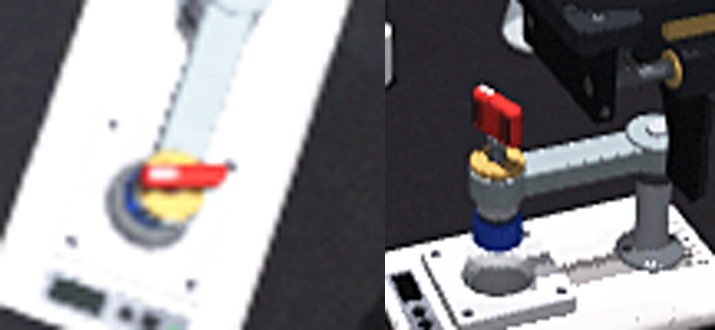

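The arm is closed over the bottle. In the top view the red head lies at crop (145–225, 178), roughly along yaw 100°, so q is about 1.2 rad. It stands above the ring with a gap between pad and cap. I refine the yaw and plan the approach.

Run:
```python
from h import *
T,_=manip.get_image("top");s=cv2.resize(T[225:250,295:335],None,fx=8,fy=8,interpolation=cv2.INTER_CUBIC)
m=cv2.inRange(cv2.cvtColor(s,cv2.COLOR_BGR2HSV),(0,110,60),(9,255,255))|cv2.inRange(cv2.cvtColor(s,cv2.COLOR_BGR2HSV),(170,60,60),(180,255,255))
n,l,st,c=cv2.connectedComponentsWithStats(m);k=1+np.argmax(st[1:,4]);p=np.argwhere(l==k)[:,::-1].astype(np.float32)
vx,vy,x0,y0=cv2.fitLine(p,cv2.DIST_L2,0,.01,.01).ravel();print("img dir",vx,vy,cv2.minAreaRect(p),p.min(0),p.max(0))
o=np.array([295,225])+(np.array([x0,y0])+.5)/8-.5
a=ray("top",*(o+[10*vx,10*vy]),.15)-ray("top",*o,.15);print("yaw",np.degrees(np.arctan2(a[1],a[0]))%180)
go(.5145,.0122,.25,102)
```

```text
img dir 0.9970407 -0.07687528 ((146.08059692382812, 97.101806640625), (40.99916076660156, 134.57798767089844), 88.51213073730469) [79. 76.] [213. 118.]
yaw 103.6077980632301
t 12.88 pos [ 0.5372 -0.1509  0.2602] F [-0.6 -0.7  0.5] w 0.0408 ff 0.0 q7 0.29
shift/4cm [4.107 0.292 0.256] turn/5deg [-0.03 -0.02 -4.28]
```

```bash
python3 -m crank '[0,0,0,0,0,-0.9,0.5,0,0,0,0,0,-0.9,0.5,0,0,0,0,0,-0.9,0.5,0,0,0,0,0,-0.9,0.5,0,0,0,0,0,-0.9,0.5,0.2,0.02,0,0,0,0,0.5,0.4,0.02,0,0,0,0,0.5,0.5,0.02,0,0,0,0,0.5,0.5,0.02,0,0,0,0,0.5,0.5,0.02,0,0,0,0,0.5,0.5,0.02,0,0,0,0,0.5,0.5,0.02,0,0,0,0,0.5,0.5,0.03,0,0,0,0,0.5,0.3,0.02,0,0,0,0,0.5,0.15,0.02,0,0,0,0,0.5,0,0,0,0,0,0,0.5,0,0,0,0,0,0,0.5]' >/dev/null
python3 - <<'E'
from h import *
go(.5145,.0122,.193,103)
E
```

```text
t 14.3 pos [0.5092 0.0077 0.261 ] F [ 0.3 -0.6  0.2] w 0.0434 ff 0.0 q7 0.29
shift/4cm [0.08  0.155 1.701] turn/5deg [-0.01  0.    0.  ]
```

```bash
python3 -m crank '[0.08,0.15,0,0,0,0,0.5,0,0,0.3,0,0,0,0.5,0,0,0.4,0,0,0,0.5,0,0,0.4,0,0,0,0.5,0,0,0.35,0,0,0,0.5,0,0,0.2,0,0,0,0.5,0,0,0.05,0,0,0,0.5,0,0,0,0,0,0,0.5]'; python3 -m crank '[0,0,0,0,0,0,0,0,0,0,0,0,0,0,0,0,0,0,0,0,0,0,0,0,0,0,0,0,0,0,0,0,0,0,0,0,0,0,0,0,0,0]' 15;  python3 - <<'E'
from h import *
go(.5145,.0122,.193,103);print(manip.state()["torque"])
E
```

```text
time: 14.97
ee_pos: [0.5147, 0.0113, 0.1931]
tool_rot: [-0.0, 0.623, 0.782, -0.0]
force: [-0.8, -0.8, -0.3]
grip_width: 0.0436
finger_force: 0.0
time: 15.47
ee_pos: [0.5146, 0.0118, 0.1937]
tool_rot: [0.0, 0.623, 0.783, 0.0]
force: [0.2, -0.1, -0.0]
grip_width: 0.0114
finger_force: 0.0
t 15.47 pos [0.5146 0.0118 0.1937] F [ 0.2 -0.1 -0. ] w 0.0114 ff 0.0 q7 0.34
shift/4cm [ 0.009 -0.001  0.017] turn/5deg [ 0.01 -0.   -0.  ]
[-0.10934219 -0.02888594 -0.03227833]
```

```bash
python3 -m crank '[0,0,0,0,0,0,0,0,0,0,0,0,0,0,0,0,0,0,0,0,0,0,0,0,0,0,0,0]' 25;  python3 - <<'E'
from h import *
go(.5145,.0122,.193,103);s=manip.state();print(s["torque"])
E
```

```text
time: 15.8
ee_pos: [0.5146, 0.0117, 0.1937]
tool_rot: [0.0, 0.623, 0.782, 0.0]
force: [-1.4, -0.6, 4.1]
grip_width: 0.0098
finger_force: 25.0
t 15.8 pos [0.5146 0.0117 0.1937] F [-1.4 -0.6  4.1] w 0.0098 ff 24.999966477043927 q7 0.34
shift/4cm [ 0.013 -0.     0.017] turn/5deg [ 0. -0. -0.]
[-0.12421965  0.26693275 -0.09071049]
```

```bash
python3 -m crank '[0,0,0.005,0,0,1,0,0,0,0.005,0,0,1,0,0,0,0.005,0,0,1,0,0,0,0.005,0,0,1,0,0,0,0.005,0,0,1,0,0,0,0.005,0,0,1,0,0,0,0.005,0,0,1,0,0,0,0.005,0,0,1,0,0,0,0,0,0,0,0]';  python3 - <<'E'
from h import *
go(.5145,.0122,.193,8.9);s=manip.state();print(s["torque"])
E
```

```text
time: 16.55
ee_pos: [0.5147, 0.0117, 0.192]
tool_rot: [0.0, 0.853, 0.522, -0.0]
force: [-1.3, -0.9, 3.9]
grip_width: 0.0098
finger_force: 25.0
t 16.55 pos [0.5147 0.0117 0.192 ] F [-1.3 -0.9  3.9] w 0.0098 ff 25.001787627115846 q7 -0.26
shift/4cm [-0.002 -0.013 -0.025] turn/5deg [ 0.   0.  10.8]
[-0.24381348  0.3342528  -0.06760397]
```

```bash
python3 -m crank '[0,0,0.005,0,0,1,0,0,0,0.005,0,0,1,0,0,0,0.005,0,0,1,0,0,0,0.005,0,0,1,0,0,0,0.005,0,0,1,0,0,0,0.005,0,0,1,0,0,0,0.005,0,0,1,0,0,0,0.005,0,0,1,0,0,0,0,0,0,0,0]';  python3 - <<'E'
from h import *
go(.5145,.0122,.193,8.9);s=manip.state();print(s["torque"])
im,_=manip.get_image("scene");cv2.imwrite("pics/s7.png",im)
E
```

```text
time: 17.3
ee_pos: [0.5147, 0.0116, 0.1903]
tool_rot: [0.0, 0.98, 0.199, 0.0]
force: [-2.2, -0.7, 4.2]
grip_width: 0.0098
finger_force: 25.0
t 17.3 pos [0.5147 0.0116 0.1903] F [-2.2 -0.7  4.2] w 0.0098 ff 25.001667626202106 q7 -0.84
shift/4cm [-0.003 -0.014 -0.067] turn/5deg [ 0.01 -0.    2.82]
[-0.19607582  0.32939818 -0.13224786]
```

```bash
P='from h import *
s=manip.state();go(.5145,.0122,.19,8.9);print("Tz",s["torque"])'; python3 -m crank '[0,0,0.004,0,0,0.8,0,0,0,0.004,0,0,0.8,0,0,0,0,0,0,0,0]' >/dev/null; python3 -c "$P"; python3 -m crank '[0,0,0.002,0,0,0.4,0,0,0,0.002,0,0,0.4,0,0,0,0,0,0,0,0]' >/dev/null; python3 -c "$P"; python3 -m crank '[0,0,0.002,0,0,0.4,0,0,0,0,0,0,0,0]' >/dev/null; python3 -c "$P"
```

```text
t 17.6 pos [0.5147 0.0116 0.19  ] F [-0.2 -0.   4.3] w 0.0096 ff 25.001500505022705 q7 -0.96
shift/4cm [-0.003 -0.015  0.   ] turn/5deg [ 0.   -0.    1.23]
Tz [-0.2628674   0.32599268 -0.01588388]
t 17.85 pos [0.5147 0.0116 0.19  ] F [-0.5 -0.7  5.1] w 0.0096 ff 25.000107404775918 q7 -1.01
shift/4cm [-0.003 -0.016 -0.001] turn/5deg [ 0.   -0.    0.45]
Tz [-0.19909538  0.35135517  0.05085069]
t 18.02 pos [0.5147 0.0116 0.19  ] F [-1.1 -0.5  5.9] w 0.0096 ff 25.000121989287436 q7 -1.04
shift/4cm [-0.003 -0.017 -0.001] turn/5deg [ 0.   -0.    0.05]
Tz [-0.17981783  0.43719514  0.04038623]
```

```bash
P='from h import *
s=manip.state();go(.5145,.0122,.19,8.9);print("Tz",s["torque"],s["joint_torque"][6])'; for i in 1 2 3; do python3 -m crank '[0,0,0.002,0,0,0.4,0,0,0,0,0,0,0,0]' >/dev/null; python3 -c "$P";done
```

```text
t 18.18 pos [0.5148 0.0116 0.19  ] F [-0.4 -1.2  6.7] w 0.0097 ff 25.000809878110886 q7 -1.07
shift/4cm [-0.005 -0.016 -0.001] turn/5deg [ 0.   -0.   -0.33]
Tz [-0.19304157  0.44626586  0.44721441] -0.6101028062403202
t 18.35 pos [0.515  0.0116 0.1899] F [-1.2 -0.9  7. ] w 0.01 ff 25.001459405757487 q7 -1.09
shift/4cm [-0.009 -0.015 -0.001] turn/5deg [ 0.01 -0.01 -0.73]
Tz [-0.22589253  0.35321977  0.50749166] -0.6393153592944145
t 18.52 pos [0.5151 0.0117 0.1899] F [-1.  -0.6  7.3] w 0.011 ff 25.001321230083704 q7 -1.12
shift/4cm [-0.012 -0.015 -0.002] turn/5deg [ 0.01 -0.01 -1.12]
Tz [-0.1626589   0.34775505  0.562085  ] -0.7023878954350948
```

The screw has seated. Torque jumped from 0.04 to 0.45 N m at a tool yaw of about 8.2°, as predicted for 2.80, and after that the pads only slipped on the head. I unwind that slip (about 5°) and then back off 90°.

```bash
python3 -m crank '[0,0,-0.005,0,0,-0.97,0,0,0,-0.006,0,0,-1,0,0,0,-0.006,0,0,-1,0,0,0,-0.006,0,0,-1,0,0,0,-0.006,0,0,-1,0,0,0,-0.006,0,0,-1,0,0,0,-0.006,0,0,-1,0,0,0,-0.006,0,0,-1,0,0,0,-0.006,0,0,-1,0,0,0,-0.006,0,0,-1,0,0,0,-0.006,0,0,-1,0,0,0,-0.006,0,0,-1,0,0,0,-0.006,0,0,-1,0,0,0,-0.006,0,0,-1,0,0,0,-0.006,0,0,-1,0,0,0,-0.006,0,0,-1,0,0,0,-0.006,0,0,-1,0,0,0,-0.006,0,0,-1,0,0,0,-0.006,0,0,-1,0,0,0,0,0,0,0,0]';python3 -m crank '[0,0,0,0,0,0,0,0,0,0,0,0,0,0]' >/dev/null
python3 - <<'E'
from h import *
go(.5145,.0122,.193,98.2);s=manip.state();print(s["torque"])
T,_=manip.get_image("top");S,_=manip.get_image("scene")
A=cv2.resize(T[180:300,260:380],(390,390),interpolation=cv2.INTER_CUBIC);B=cv2.resize(S[160:280,230:350],(390,390),interpolation=cv2.INTER_CUBIC)
cv2.imwrite("pics/s8.png",np.hstack([A,B]))
E
```

```text
time: 20.18
ee_pos: [0.5145, 0.0118, 0.1936]
tool_rot: [0.0, 0.655, 0.755, 0.0]
force: [0.6, 0.8, -2.1]
grip_width: 0.0099
finger_force: 25.0
t 20.35 pos [0.5145 0.0119 0.1937] F [ 1.4 -0.5 -1.9] w 0.01 ff 24.999174890108407 q7 0.26
shift/4cm [0.008 0.002 0.017] turn/5deg [ 0.   -0.   -0.07]
[-0.04186591 -0.26013752  0.04767566]
```

View pics/s8.png

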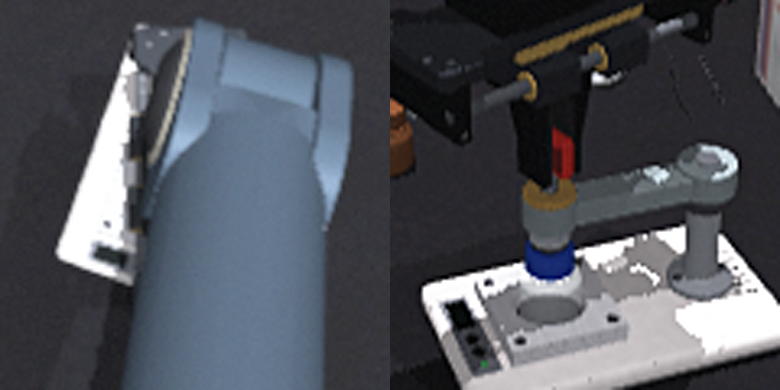

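The scene view shows the bottle in the well, the arm closed over it (boss at crop (550,215)), and the red head still held between the pads, a quarter turn back to within about 0.5°. I hand in.

```bash
python3 -c "
from rig import manip;print(manip.job_done())"
```

```text
the job is handed in; nothing more can be done
None
```

I handed the job in at about 20 s: the bottle is fully down in the well, the arm is against its stop, and the screw was seated on the cap and backed off a quarter turn (within about 1–2° by my readings), with the gripper still holding it there.

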